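# Lock the board holder's spring bar open

## Robot

A 6-joint arm with a two-finger parallel gripper is mounted at the origin on the work surface. World frame = base frame: x ahead of the robot, y to its left, z up, the work surface at z = 0. Lengths are in m, angles in degrees, forces in N, time in s.
With the tool pointing down it reaches from about 0.375 to 0.925 m from the base axis. Payload 5.7 kg.
Tool frame: the origin (TCP) lies at the very end of the fingers, on their centre line; the grasp point (between the pads) lies arm.grip_depth behind it (arm.grip_depth is the distance from the TCP to the grasp point, in m); z points along the fingers, y is the line along which they close (so a half turn about z gives the same grasp; the last joint's range is limited). The gripper opens to 88 mm and grips with 3 to 60 N. Pads are 20 mm wide; open, the fingers measure 115 mm over their backs; the gripper's body (75 mm by 178 mm) begins 61 mm behind the grasp point.
Start: joints at [62.962, 20.558, 86.54, -0, 72.909, -6.595], TCP at [0.21, 0.562, 0.199] pointing down, gripper open.
Joint ranges: [-170.27, 170.27], [-57.76, 135], [12.27, 136.19], [-55.21, 235.2], [11.17, 155.16], [-170.74, 170.74]. Speed limits (degrees/s): [136.94, 136.94, 180, 180, 180, 180].

## Interface

Orientations are given as a 3x3 rotation matrix whose columns are the frame's x, y, z axes.
In Python, from plant import arm gives the robot as it stands. The module is installed in compiled form; this text tells all that it offers.
- The arm moves only by the shell command python3 -m inch 'ROWS' [FORCE]. ROWS is JSON, a list that holds one entry, the list of rows, each a list of 5 numbers: the gripper's target within -1 to 1 (fully open at 1, half-way at 0, shut at -1), then the shift along the tool's x, y, z in m, then the turn about the tool's z in rad. In form: [[[jaw, dx, dy, dz, yaw], ...]]. A call has 1 to 20 rows; each row is the pose to reach, as a shift and turn from the pose commanded when the call began, along the tool's axes at that moment; what a row does not reach only later rows make up. A row lasts 1/8 s, in which the tool goes at most 62.5 mm and 10.7 degrees, less where a joint would pass 70% of its speed; a pose out of reach is approached as far as the arm can. A call with a gripper value outside its range is refused whole. The fingers move at their own pace and stop on an object; FORCE is the grip in N (left out, the last holds). Time passes only in rows, so rows that repeat a pose let the fingers close. It gives the time, the measured TCP pose, the force, the opening and the grip force at its end, in the units of the state.
- arm.state(): the state, without advancing time (a new reading comes with each control period).
- arm.read_camera(name): name is "side" or "top" or "wrist"; returns a dict with "image" (420x560x3 uint8, red, green, blue), "range_z" (420x560 float32, m along the optical axis (not along the pixel's ray), 0 where there is no reading), "intrinsics" (3x3 intrinsics, pixels), "eye" and "orientation" of the camera in the world. Camera axes: x right, y down, z forward; pixel columns grow to the right and rows downward; lengths in m; the calibration is good to about 2 mm. A picture is of the moment at which its call begins.
- arm.sign_off(): hands the job in; it is judged then, once.
The state is a dict: "time": time; "joints": joint angles; "qvel": joint speeds; "tau": joint torques, N m; "ee_pos": TCP position; "tcp_rot": TCP orientation; "force": force on the tool from outside, world axes, zero at the start; "wrist_torque": the same for the moment, N m; "width": opening from 0.0 (shut) to 1.0 (fully open); "gripper_force": force on a finger pad.
Only numpy, scipy, OpenCV 4.12 (cv2) and the standard library are available. Lean on these libraries where they do the work, as an engineer would, in place of code of your own. Each camera call takes 0.05 s, during which the arm holds its last target. There are 200 camera calls.

## Task

Take the long lock pin out of the pin stand and use its lower end to swing the board holder's spring bar away from the circuit board, over past the lock hole in the block; then lower the pin fully into the lock hole and let go, so that the bar springs back against the pin and stays held open. Leave the short pin in the stand.

Things in the scene. Friction and masses are not known exactly. Their poses are not given: they have to be found in the camera images.
- lock_hole (a point): Lock hole of the board holder, a fixed aluminium block 190 x 200 x 40 mm high. Point: centre of the hole's mouth on the top face, height 40 mm. Round, 21 mm wide, 32 mm deep. Axes are the block's: z up, x and y along its sides, within 0.35 rad of the world's. In this frame (mm) the block spans x -26..164, y -115..85; the board and fence lie at x 97..163, y -80..0, up to 12 above the top face.
- bar_hinge (a point): Foot of the spring bar's hinge post (36 mm high), on the top face at x +89, y -95 mm from the hole; same axes. At rest the dark steel bar lies along +y from here, 165 mm long, 12 wide, its underside 2 and upper side 22 mm above the top face. A pin lowered to the bare top face at x +35, y +133 mm from here, beside the bar, and moved straight to the hole pushes the bar before it.
- spring_bar (a joint): Bar's angle, rad: 0 at rest against the board, growing anticlockwise seen from above, its free end going to the hole frame's -x; stop at 1.3. A torsion spring drives it back to 0: 1.2 N at 130 mm from the post at rest, 2.5 N at the hole. Its centre line crosses the hole's centre at 0.75; held by the pin in the hole, the pin standing between bar and board, it reads about 0.85.
- lock_pin: Long lock pin, upright in a hole of the pin stand. Steel shank 16 mm thick, 62 long, tapering to 7 over its lowest 9; on it a black round head 26 thick, 36 high. 98 mm long, 70 to 140 g. Origin: centre of its lower tip, z up to the head. In the stand the tip is 4 mm above the bench, the head at heights 66 to 102. Fully in the lock hole the tip is 8 mm above the bench, the head clears the bar by 8.
- short_pin: Short pin in the stand's other hole (which is which varies), to be left there: 16 mm shank 36 long, black head 26 thick, 14 high; 50 mm long, top at height 54. Origin: centre of its lower tip, z up. The stand is a fixed grey plastic block 60 x 130 x 30 mm high with two holes 70 mm apart, 19 wide, 26 deep.
Mind the look-alikes: they are no part of the job. Leave any pink or white look-alike of the lock_pin alone.

How it is judged (in metres and radians):
On the way:
1. the spring bar is swung open past 0.6 rad while the lock pin's tip is beside it, over the top face of the block and not higher than the bar (value of joint spring_bar above 0.6 rad and z of lock_pin in the frame of lock_hole between -0.005 and 0.022 m and horizontal distance between lock_pin and lock_hole below 0.08 m), for 0.1 s.
At the end, for the whole second after the job is handed in: The lock pin stands in the lock hole (tip at least 22 mm below the top face, within 12 mm of the hole's centre, tilted less than 0.3 rad) and at rest; the spring bar rests against it, at rest, at an angle between 0.7 and 1.05 rad (horizontal distance between lock_pin and lock_hole below 0.012 m and z of lock_pin in the frame of lock_hole below -0.022 m and angle between lock_pin's own z axis and vertical below 0.3 rad and value of joint spring_bar between 0.7 and 1.05 rad and linear speed of lock_pin below 0.03 m/s and velocity of joint spring_bar between -0.05 and 0.05 rad/s); the robot touches nothing.
It fails at once if the short pin is moved by more than 30 mm (distance of short_pin from where it was at the start of the episode above 0.03 m).
It also fails if it takes over 50 s, if anything falls off the work surface, if the arm or the gripper's body presses on something with over 40 N, if the wrist force passes 120 N, or if a joint passes its speed limit or range.

## Working session

There is one attempt and no reset: what is moved stays moved. The work goes in short steps, Python scripts to look and compute and a shell command to move; the robot and the scene stay as the last step left them, time stands still between calls to the robot, and variables do not carry over. Pictures are saved under pics/ and viewed, at most 10 in all, crops included, and the job is handed in when it is done.

```bash
mkdir -p pics; cat > h.py <<'E'
import numpy as np, cv2
from plant import arm
def cloud(c):
    z=c["range_z"]; K=np.array(c["intrinsics"]); v,u=np.indices(z.shape)
    p=np.stack([(u-K[0,2])/K[0,0]*z,(v-K[1,2])/K[1,1]*z,z],-1)
    return p@np.array(c["orientation"]).T+np.array(c["eye"])
E
python3 - <<'E'
from h import *
s=arm.state(); print(s["ee_pos"],s["tcp_rot"],s["width"],arm.grip_depth,s["time"])
for n in("top","side"):
    c=arm.read_camera(n); cv2.imwrite(f"pics/{n}0.png",c["image"][:,:,::-1]); np.savez(f"{n}0.npz",**c)
    print(n,c["eye"],c["orientation"],c["intrinsics"])
E
```

```text
[0.20925875 0.56157201 0.19843072] [[-9.37020425e-01  3.49273685e-01 -7.85531805e-04]
 [ 3.49274525e-01  9.37019055e-01 -1.61125144e-03]
 [ 1.73290543e-04 -1.78414175e-03 -9.99998393e-01]] 1.0000530372601941 0.0187 0.0
top [ 0.42899546 -0.09107408  0.85442061] [[ 0.0149879  -0.99285701  0.1183652 ]
 [-0.9994469  -0.01839054 -0.02770718]
 [ 0.02968607 -0.11788446 -0.99258349]] [[388.43716343   0.         277.60099925]
 [  0.         388.43716343 210.42623443]
 [  0.           0.           1.        ]]
side [ 0.21349131 -0.55129716  0.64849567] [[ 0.82790178 -0.39849089  0.39469437]
 [-0.56087076 -0.59024068  0.5805514 ]
 [ 0.00162022 -0.70201207 -0.7121632 ]] [[465.78827402   0.         287.96054293]
 [  0.         465.78827402 211.572697  ]
 [  0.           0.           1.        ]]
```

View pics/top0.png

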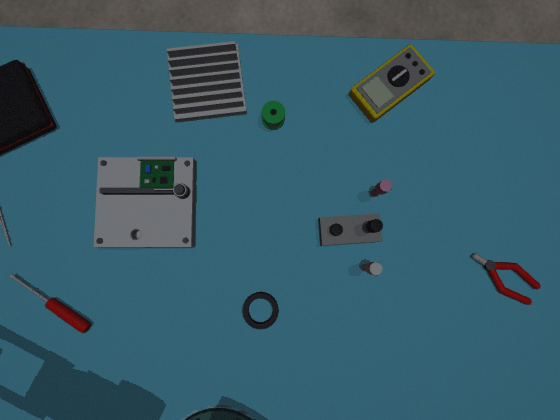

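View pics/side0.png

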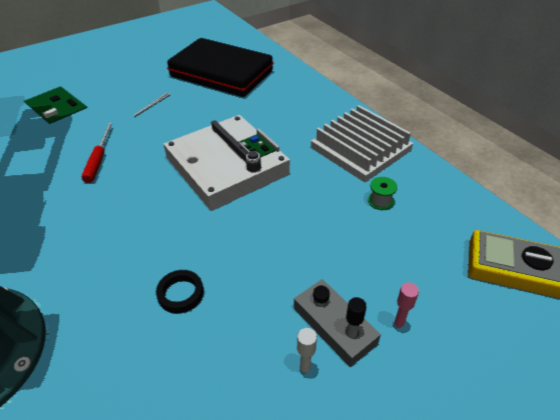

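The top view shows the block (corners about (97,158)–(194,246)), the hole at (136,234), and the hinge at (180,190). The long pin's head is at (375,226) with the short pin at (336,230); the pink look-alike is at (384,186) and the white at (374,268). The side view agrees, with the long pin at (356,310).

```bash
cat > m.py <<'E'
from h import *
C={n:dict(np.load(n+"0.npz")) for n in("top","side")}
def ray(c,u,v,z):
    d=c["orientation"]@np.linalg.solve(c["intrinsics"],[u,v,1.]); return c["eye"]+d*(z-c["eye"][2])/d[2]
for n,c in C.items():
    P=cloud(c); g=cv2.cvtColor(c["image"],cv2.COLOR_RGB2GRAY); Z=P[...,2]; ok=c["range_z"]>0
    b0,b1=((150,90,255,205),(110,160,210,295))[n=="side"],0
    x0,y0,x1,y1={"top":(85,150,205,255),"side":(155,105,300,210)}[n]
    r=np.zeros_like(g); r[y0:y1,x0:x1]=1
    m=((r>0)&ok&(abs(Z-.04)<.006)).astype(np.uint8)
    m=cv2.morphologyEx(m,cv2.MORPH_OPEN,np.ones((3,3)))
    R=cv2.minAreaRect(P[m>0][:,:2].astype(np.float32)*1000); print(n,"block rect mm",R, "z",np.median(Z[m>0]))
    hx,hy={"top":(136,234),"side":(193,160)}[n]
    q=g[hy-8:hy+9,hx-8:hx+9].astype(float); t=(q.min()+np.median(q))/2
    k,l,st,ce=cv2.connectedComponentsWithStats((q<t).astype(np.uint8))
    for i in range(1,k): print(" hole",st[i],ce[i]+[hx-8,hy-8],ray(c,*(ce[i]+[hx-8,hy-8]),.04))
    for nm,(px,py),zz in (("long",{"top":(375,226),"side":(356,306)}[n],.102),("short",{"top":(336,230),"side":(321,293)}[n],.054),("post",{"top":(180,190),"side":(253,157)}[n],.076)):
        w=12; S=P[py-w:py+w,px-w:px+w].reshape(-1,3); S=S[abs(S[:,2]-zz)<.006]
        if len(S): (cx,cy),rad=cv2.minEnclosingCircle(S[:,:2].astype(np.float32)*1000); print(" ",nm,len(S),S.mean(0).round(4),np.median(S[:,2]),(cx,cy,rad))
    if n=="top":
        for nm,(px,py) in (("pink",(384,187)),("white",(375,268))):
            S=P[py-12:py+12,px-12:px+12].reshape(-1,3); S=S[S[:,2]>S[:,2].max()-.01]; print(nm,S.mean(0))
        m=((abs(Z-.03)<.006)&ok).astype(np.uint8); m[:,:310]=0;m[:205]=0;m[255:]=0; m[:,390:]=0
        print("stand",cv2.minAreaRect(P[m>0][:,:2].astype(np.float32)*1000))
E
python3 m.py
```

```text
top block rect mm ((541.2080688476562, 167.8876495361328), (189.2957000732422, 201.8040008544922), 1.0013278722763062) z 0.03983246688939479
 hole [ 3  3  8 11 55] [134.         233.78181818] [0.47180721 0.18345332 0.04      ]
  long 138 [ 0.4934 -0.3046  0.1016] 0.101761988301938 (493.62701416015625, -305.04925537109375, 12.775948524475098)
  short 122 [ 0.4871 -0.2355  0.0536] 0.053953981896869896 (487.5125427246094, -235.59402465820312, 12.812799453735352)
  post 112 [0.5619 0.0877 0.0741] 0.07450633335260248 (561.5684204101562, 91.87612915039062, 17.409135818481445)
pink [ 0.42899546 -0.09107408  0.85442061]
white [ 0.42899546 -0.09107408  0.85442061]
stand ((490.5149230957031, -270.94390869140625), (60.234745025634766, 130.6470489501953), 4.915486812591553)
side block rect mm ((539.9370727539062, 165.76805114746094), (192.82830810546875, 204.8909912109375), 1.3047388792037964) z 0.04122714924746962
 hole [ 2  5 11  6 50] [192.14 159.74] [0.47125271 0.1792443  0.04      ]
  long 265 [ 0.4924 -0.3087  0.1024] 0.10276124980045565 (493.472412109375, -307.3944396972656, 13.176322937011719)
  short 207 [ 0.4862 -0.2391  0.0544] 0.05470869560086422 (486.935302734375, -237.8704071044922, 12.819677352905273)
  post 112 [0.5603 0.0875 0.0747] 0.0745069049177845 (561.5860595703125, 99.10643005371094, 26.611177444458008)
```

The hole is at about (0.4715, 0.181), with the block turned 1°. The long pin is at (0.4934, -0.306). Heights, the 70 mm spacing and the post position all agree with the given sizes. Next I move above the pin, with the jaws lined up along the stand.

```bash
python3 -m inch '[[[0.3,-0.422,-0.302,0,-0.44],[0.3,-0.422,-0.302,0,-0.44],[0.3,-0.422,-0.302,0,-0.44],[0.3,-0.422,-0.302,0,-0.44],[0.3,-0.422,-0.302,0,-0.44],[0.3,-0.422,-0.302,0,-0.44],[0.3,-0.422,-0.302,0,-0.44],[0.3,-0.422,-0.302,0,-0.44],[0.3,-0.569,-0.714,0,-0.44],[0.3,-0.569,-0.714,0,-0.44],[0.3,-0.569,-0.714,0,-0.44],[0.3,-0.569,-0.714,0,-0.44],[0.3,-0.569,-0.714,0,-0.44],[0.3,-0.569,-0.714,0,-0.44],[0.3,-0.569,-0.714,0,-0.44],[0.3,-0.569,-0.714,0,-0.44],[0.3,-0.569,-0.714,0,-0.44],[0.3,-0.569,-0.714,0,-0.44],[0.3,-0.569,-0.714,0,-0.44]]]' 40; cat > d.py <<'E'
import sys
from h import *
s=arm.state(); R=np.array(s["tcp_rot"]);t=np.array(list(map(float,sys.argv[1:4])))
print("t",s["time"],"tcp",s["ee_pos"].round(4),"yAng",np.degrees(np.arctan2(R[1,1],R[0,1])),"joints",np.round(s["joints"],1),"F",np.round(s["force"],1),"shift",(R.T@(t-s["ee_pos"])).round(4))
E
python3 d.py .4934 -.306 .067
```

```text
time: 2.48
ee_pos: [0.4933, -0.3036, 0.1993]
tcp_rot: [[-0.996, -0.085, -0.0], [-0.085, 0.996, 0.001], [0.0, 0.001, -1.0]]
force: [0.2, 0.6, 0.1]
width: 0.652
gripper_force: 0.0
t 2.475 tcp [ 0.4933 -0.3036  0.1993] yAng 94.87764788365442 joints [ -38.4   18.9   89.1    0.    72.  -133.3] F [0.2 0.6 0.1] shift [ 1.000e-04 -2.500e-03  1.323e-01]
```

```bash
python3 -m inch '[[[0.3,0,-0.002,0.06,0],[0.3,0,-0.002,0.1,0],[0.3,0,-0.002,0.131,0],[0.3,0,-0.002,0.131,0],[0.3,0,-0.002,0.131,0],[-1,0,-0.002,0.131,0],[-1,0,-0.002,0.131,0],[-1,0,-0.002,0.131,0],[-1,0,-0.002,0.131,0],[-1,0,-0.002,0.131,0],[-1,0,-0.002,0.131,0],[-1,0,-0.002,0.131,0]]]' 50; python3 d.py .4934 -.306 .067
```

```text
time: 3.98
ee_pos: [0.4938, -0.3078, 0.0686]
tcp_rot: [[-0.997, -0.083, 0.001], [-0.083, 0.997, -0.0], [-0.0, -0.001, -1.0]]
force: [-0.7, 0.5, 5.1]
width: 0.281
gripper_force: 50.0
t 3.975 tcp [ 0.4938 -0.3078  0.0686] yAng 94.76409023511181 joints [ -38.7   27.4   96.7   -0.    55.9 -133.5] F [-0.7  0.5  5.1] shift [0.0002 0.0018 0.0016]
```

```bash
python3 -m inch '[[[-1,0,0,-0.05,0],[-1,0,0,-0.1,0],[-1,0,0,-0.11,0],[-1,-0.145,0.519,-0.11,1.36],[-1,-0.145,0.519,-0.11,1.36],[-1,-0.145,0.519,-0.11,1.36],[-1,-0.145,0.519,-0.11,1.36],[-1,-0.145,0.519,-0.11,1.36],[-1,-0.145,0.519,-0.11,1.36],[-1,-0.145,0.519,-0.11,1.36],[-1,-0.145,0.519,-0.11,1.36],[-1,-0.145,0.519,-0.11,1.36],[-1,-0.145,0.519,-0.11,1.36],[-1,-0.145,0.519,-0.11,1.36],[-1,-0.145,0.519,-0.11,1.36],[-1,-0.145,0.519,-0.11,1.36],[-1,-0.145,0.519,-0.11,1.36]]]'; python3 d.py .5948 .2212 .109; python3 - <<'E'
from h import *
a=arm.read_camera("side")["image"]; b=arm.read_camera("wrist")["image"]
cv2.imwrite("pics/a1.png",cv2.resize(np.hstack([a,b])[:,:,::-1],(800,300)))
E
```

```text
time: 6.1
ee_pos: [0.5949, 0.2205, 0.1784]
tcp_rot: [[-0.288, 0.958, 0.0], [0.958, 0.288, -0.0], [-0.0, -0.0, -1.0]]
force: [0.2, 1.1, -0.7]
width: 0.275
gripper_force: 50.0
t 6.1 tcp [0.5949 0.2205 0.1784] yAng 16.75867330416831 joints [14.1 24.4 83.5 -0.  72.1 -2.6] F [ 0.2  1.1 -0.7] shift [0.0007 0.0001 0.0694]
```

View pics/a1.png

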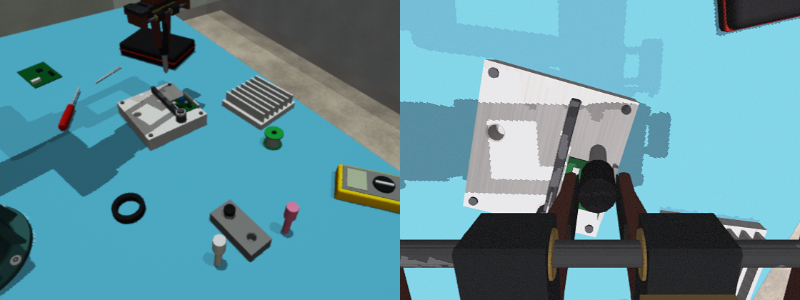

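The pin hangs upright in the jaws at (165,60), over the block's far end. The short pin is still in the stand at (230,210).

```bash
python3 -m inch '[[[-1,0,0,0.03,0],[-1,0,0,0.055,0],[-1,0,0,0.069,0],[-1,0,0,0.069,0],[-1,0,0,0.069,0]]]'; python3 d.py .4715 .181 .109;  python3 -m inch '[[[-1,0,-0.013,0,0],[-1,0,-0.026,0,0],[-1,0,-0.039,0,0],[-1,0,-0.052,0,0],[-1,-0.001,-0.065,0,0],[-1,-0.001,-0.078,0,0],[-1,-0.001,-0.091,0,0],[-1,-0.002,-0.104,0,0],[-1,-0.002,-0.117,0,0],[-1,-0.002,-0.126,0,0],[-1,-0.002,-0.130,0,0],[-1,-0.002,-0.130,0,0],[-1,-0.002,-0.130,0,0],[-1,-0.002,-0.130,0,0]]]'; python3 d.py .4715 .181 .073; python3 - <<'E'
from h import *
a=arm.read_camera("side")["image"][60:260,80:360]; b=arm.read_camera("wrist")["image"]
cv2.imwrite("pics/a2.png",np.hstack([cv2.resize(a,(400,300)),cv2.resize(b,(400,300))])[:,:,::-1])
E
```

```text
time: 6.82
ee_pos: [0.5957, 0.2218, 0.1102]
tcp_rot: [[-0.29, 0.957, 0.001], [0.957, 0.29, 0.0], [-0.0, 0.001, -1.0]]
force: [-0.1, 0.2, 0.1]
width: 0.279
gripper_force: 50.0
t 6.825 tcp [0.5957 0.2218 0.1102] yAng 16.841690690749928 joints [14.2 28.3 87.5 -0.  64.1 -2.6] F [-0.1  0.2  0.1] shift [-0.0031 -0.1307  0.001 ]
time: 8.57
ee_pos: [0.4713, 0.1822, 0.1093]
tcp_rot: [[-0.29, 0.957, 0.0], [0.957, 0.29, 0.0], [0.0, 0.0, -1.0]]
force: [2.1, 1.1, 0.1]
width: 0.282
gripper_force: 50.0
t 8.575 tcp [0.4713 0.1822 0.1093] yAng 16.841685767044467 joints [ 13.3  18.9 104.1   0.   56.9  -3.5] F [2.1 1.1 0.1] shift [-0.0012 -0.0002  0.0363]
```

View pics/a2.png

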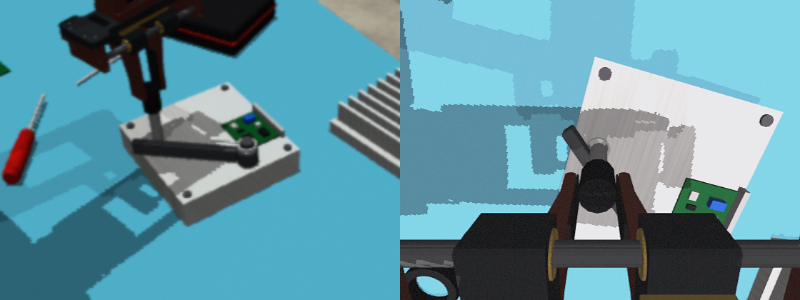

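The bar is swung open and pressed by the pin's shank, from about (135,145) to (248,150) in the left view. The pin stands over the hole. I'll lower it gently and watch the force.

```bash
python3 -m inch '[[[-1,-0.001,0,0.003,0],[-1,-0.001,0,0.006,0],[-1,-0.001,0,0.009,0],[-1,-0.001,0,0.012,0],[-1,-0.001,0,0.012,0]]]'; python3 d.py .4715 .181 .073
```

```text
time: 9.3
ee_pos: [0.4709, 0.181, 0.0968]
tcp_rot: [[-0.29, 0.957, -0.001], [0.957, 0.29, -0.0], [-0.0, -0.001, -1.0]]
force: [1.6, 2.4, -1.8]
width: 0.284
gripper_force: 50.0
t 9.3 tcp [0.4709 0.181  0.0968] yAng 16.847768296309905 joints [ 13.2  19.9 104.9  -0.   55.3  -3.7] F [ 1.6  2.4 -1.8] shift [-0.0002  0.0006  0.0238]
```

Tip is in the hole with little force, so I go on down.

```bash
python3 -m inch '[[[-1,0,0,0.004,0],[-1,0,0,0.008,0],[-1,0,0,0.012,0],[-1,0,0,0.016,0],[-1,0,0,0.02,0],[-1,0,0,0.022,0],[-1,0,0,0.022,0]]]'; python3 d.py .4715 .181 .073
```

```text
time: 10.18
ee_pos: [0.471, 0.181, 0.0749]
tcp_rot: [[-0.29, 0.957, -0.001], [0.957, 0.29, -0.0], [-0.0, -0.001, -1.0]]
force: [2.2, 1.6, -2.5]
width: 0.276
gripper_force: 50.0
t 10.175 tcp [0.471  0.181  0.0749] yAng 16.850730799159415 joints [ 13.2  21.7 106.1  -0.   52.2  -3.7] F [ 2.2  1.6 -2.5] shift [-0.0002  0.0005  0.0019]
```

```bash
python3 -m inch '[[[-1,0,0,0.0015,0],[-1,0,0,0.0015,0],[0.2,0,0,0.001,0],[0.5,0,0,0.001,0],[0.5,0,0,0.001,0],[0.5,0,0,0.001,0],[0.5,0,0,-0.03,0],[0.5,0,0,-0.09,0],[0.5,0,0,-0.15,0],[0.5,0.1,0,-0.15,0],[0.5,0.15,0,-0.15,0],[0.5,0.15,0,-0.15,0],[0.5,0.15,0,-0.15,0]]]'; python3 - <<'E'
from h import *
c=arm.read_camera("side"); a=c["image"]; P=cloud(c)
t=P[90:210,140:310].reshape(-1,3); h=t[(abs(t[:,:2]-[.4715,.181]).max(1)<.025)&(t[:,2]>.08)&(t[:,2]<.13)]
print("head",h.mean(0),h.max(0),h.min(0))
b=arm.read_camera("top")["image"]
cv2.imwrite("pics/a3.png",np.hstack([cv2.resize(a[60:260,80:360],(400,300)),cv2.resize(b[130:280,60:260],(400,300))])[:,:,::-1])
E
```

```text
time: 11.8
ee_pos: [0.427, 0.326, 0.2251]
tcp_rot: [[-0.293, 0.956, -0.0], [0.956, 0.293, -0.0], [-0.0, -0.0, -1.0]]
force: [1.0, -0.6, -0.0]
width: 0.753
gripper_force: 0.0
head [0.47131675 0.17703011 0.09798337] [0.48562601 0.19514711 0.11042489] [0.45960853 0.16818395 0.08016252]
```

View pics/a3.png

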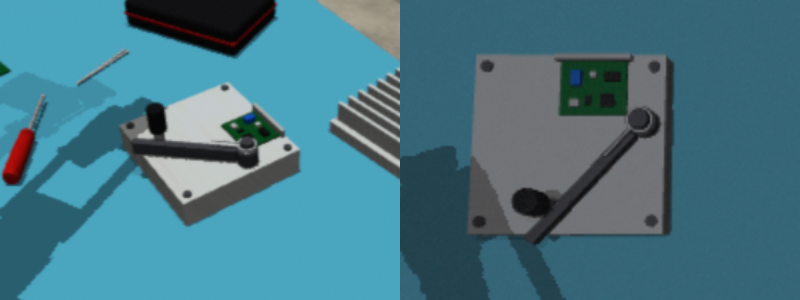

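The pin stands upright in the hole: head at (155,118) in the left view and (530,202) in the top crop. The bar rests against it, and the robot is clear. One last check on the head height, then I hand in.

```bash
python3 - <<'E'
from h import *
P=cloud(arm.read_camera("top")).reshape(-1,3)
h=P[(abs(P[:,:2]-[.4715,.181]).max(1)<.025)&(P[:,2]>.1)&(P[:,2]<.13)]
z=np.median(h[:,2]); print(h.mean(0),z,h[:,2].std(),len(h))
if z<.1115: print(arm.sign_off())
E
```

```text
[0.47502639 0.18376124 0.10567799] 0.10578305099416535 0.0015758727104679105 152
the job is handed in; nothing more can be done
None
```

The job is handed in: the long lock pin is fully in the lock hole (head top measured at 105.8 mm, 106 expected), the spring bar rests against it held open, and the short pin was left in the stand; no verdict was returned.

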